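# Hold the pin replicator ready over the matching well plate

## Robot

A 6-joint arm with a two-finger parallel gripper is mounted at the origin on a cart in front of the work surface, level with it; the furniture and walls round the work are solid. World frame = base frame: x ahead of the robot, y to its left, z up, the work surface at z = 0. Lengths are in mm, angles in rad, forces in N, time in s.
With the tool pointing down it reaches from about 400 to 925 mm from the base axis. Payload 12.5 kg.
Tool frame: the origin (TCP) lies between the finger pads; the fingertips stand 19 mm ahead of it and the grasp point (between the pads) is the TCP (env.tips_ahead is the distance from the TCP to the fingertips, in mm); z points along the fingers, y is the line along which they close (so a half turn about z gives the same grasp; the last joint's range is limited). The gripper opens to 95 mm and grips with 3 to 60 N. Pads are 20 mm wide; open, the fingers measure 119 mm over their backs; the gripper's body (75 mm by 180 mm) begins 59 mm behind the grasp point.
Start: joints at [1.171, 0.491, 1.559, -0, 1.092, -0.106], TCP at [180.977, 598.241, 233.661] pointing down, gripper open.
Joint ranges: [-3.1, 3.1], [-0.84, 2.19], [0.05, 2.79], [-1.13, 4.28], [0.06, 2.93], [-2.69, 2.69]. Speed limits (rad/s): [2.22, 2.22, 2.79, 3.14, 3.14, 3.14].

## Interface

Orientations are given as [roll, pitch, yaw] about the fixed x, y, z axes, in that order (R = Rz(yaw) Ry(pitch) Rx(roll)).
In Python, from cell import env gives the robot as it stands.
- The arm moves only by the shell command python3 -m crank 'ROWS'. ROWS is JSON, a list of rows, each a list of 5 numbers: the shift along the tool's x, y, z in mm, then the turn about the tool's z in degrees, then the finger opening in mm, from 0 to 95.1. In form: [[dx, dy, dz, yaw, grip], ...]. A call has 1 to 10 rows; each row is the pose to reach, as a shift and turn from the pose commanded when the call began, along the tool's axes at that moment; what a row does not reach only later rows make up. A row lasts 1/12 s, in which the tool goes at most 41.7 mm and 7.16 degrees, less where a joint would pass 70% of its speed; a pose out of reach is approached as far as the arm can. A call with a gripper value outside its range is refused whole. The fingers move at their own pace and stop on an object; the grip force is fixed at half the most. Time passes only in rows, so rows that repeat a pose let the fingers close. It gives the time, the measured TCP pose, the force, the opening and the grip force at its end, in the units of the state.
- env.state(): the state, without advancing time (a new reading comes with each control period).
- env.read_camera(name): name is "side" or "top"; returns a dict with "img" (420x560x3 uint8, blue, green, red), "K" (3x3 intrinsics, pixels), "k1" (the pictures are not rectified: a ray, as slopes to the right and down, at radius r is drawn at 1 + k1 r^2 times it, then the intrinsics apply), "pose" (4x4, takes a point from camera to world coordinates). Camera axes: x right, y down, z forward; pixel columns grow to the right and rows downward; lengths in mm; the calibration is good to about 2 mm. A picture is of the moment at which its call begins. There is no depth.
- env.job_done(): hands the job in; it is judged then, once.
The state is a dict: "t": time; "joints": joint angles; "qvel": joint speeds; "tau": joint torques, N m; "eef_pos": TCP position; "tcp_rot": TCP orientation; "ft_force": force on the tool from outside, world axes, zero at the start; "moment": the same for the moment, N m; "opening": opening from 0.0 (shut) to 1.0 (fully open); "grip_force": force on a finger pad.
Only numpy, scipy, OpenCV 4.12 (cv2) and the standard library are available. Lean on these libraries where they do the work, as an engineer would, in place of code of your own. Each camera call takes 0.05 s, during which the arm holds its last target. There are 200 camera calls.

## Task

Take the pin replicator out of its stand by its handle, carry it over the tube rack, and hold it level over the plate whose wells match its pins, every pin above the middle of its own well and the tips about 1 cm above the wells' rims. Touch neither the plates nor the rack with its tubes, and leave everything else where it is; finish while still holding the replicator there, still and touching nothing.

Things in the scene. Friction and masses are not known exactly. Their poses are not given: they have to be found in the camera images.
- replicator: Pin replicator, 0.22 to 0.38 kg: aluminium block 74 (x) x 130 (y) x 10 mm (z 26 to 36), 24 steel pins below (4 along x, 6 along y, pitch 19.3 mm, 3.2 mm thick), black handle bar above on two 10 mm posts at y = +-34 mm, top at z 83 mm. Origin: centre of the pin field in the plane of the pin tips; z up. A half turn about z leaves it the same.
- handle (a point): Centre of the replicator's handle bar, 74 mm above the pin tips. The bar is 18 (x) x 88 (y) x 18 mm (z), rounded, to be gripped from above across x, between the posts; 29 mm free between its underside and the block. Axes as the replicator's.
- stand: Grey parking stand, fixed, 100 (x) x 150 (y) mm; the replicator's block rests on its two end walls (36 mm high, y = +-61 mm) between outer lips 42 mm high and lifts straight up out. Parked, the replicator has the stand's axes and its pin tips are 10 mm above the table. Origin: centre of the underside.
- well_plate: The matching plate: white plastic, loose, 128 (y) x 86 (x) x 26 mm high, divided into 4 (x) by 6 (y) square wells, pitch 19.3 mm like the pins, open at the top. Origin: centre of the underside.
- well_mouths (a point): Centre of the matching plate's top, in the plane of the wells' rims, 26 mm above the table. Axes as the plate's: x across the 4 wells, y along the 6.
- reservoir_plate: The other plate: same outside size, material and height, but only 2 (x) by 3 (y) large wells; not the target. Either plate can stand in the place nearer the rack or in the one farther to the left. Origin: centre of the underside.
- tube_rack: Clear tube rack, loose, 58 (x) x 156 (y) x 60 mm high, standing between the stand (on the right) and the plates (on the left), its long side running away from the robot; five capped tubes stand in it, up to 95 mm above the table. Origin: centre of the underside.
- tube_1: Capped sample tube, 16 mm thick, 90 mm long, standing loosely in the tube rack with its top 94 mm above the table. Origin: centre of its foot.
- tube_2: Capped sample tube, 16 mm thick, 90 mm long, standing loosely in the tube rack with its top 94 mm above the table. Origin: centre of its foot.
- tube_3: Capped sample tube, 16 mm thick, 90 mm long, standing loosely in the tube rack with its top 94 mm above the table. Origin: centre of its foot.
- tube_4: Capped sample tube, 16 mm thick, 90 mm long, standing loosely in the tube rack with its top 94 mm above the table. Origin: centre of its foot.
- tube_5: Capped sample tube, 16 mm thick, 90 mm long, standing loosely in the tube rack with its top 94 mm above the table. Origin: centre of its foot.
- beaker: Clear beaker, 53 mm wide, 70 mm high, beyond the stand. A bystander. Origin: centre of the underside.
- dropper_5: White dropper bottle, 30 mm wide, 78 mm high, beyond the far end of the rack. A bystander. Origin: centre of the underside.
There are look-alikes about, which are no part of the job. Leave any turquoise look-alike of the replicator alone.

How it is judged:
By the outcome, as a careful person would: the job done as asked, in the order asked, and still so for the second after the job is handed in, while the arm keeps its last pose, push and grip.
It also fails if it takes over 38 s, if anything falls off the work surface, if the arm or the gripper's body presses on something with over 40 N, if the wrist force passes 120 N, or if a joint passes its speed limit or range.

## Working session

There is one attempt and no reset: what is moved stays moved. The work goes in short steps, Python scripts to look and compute and a shell command to move; the robot and the scene stay as the last step left them, time stands still between calls to the robot, and variables do not carry over. Pictures are saved under pics/ and viewed, at most 10 in all, crops included, and the job is handed in when it is done.

```bash
mkdir -p pics; python3 - <<'E'
from cell import env
import cv2,pickle
d={n:env.read_camera(n) for n in("top","side")}
pickle.dump(d,open("c0.pkl","wb"))
for n in d:
    cv2.imwrite(f"pics/{n}0.png",cv2.resize(d[n]["img"],(800,600),interpolation=cv2.INTER_CUBIC)); print(n,d[n]["K"],d[n]["k1"],d[n]["pose"])
print(env.state())
E
```

```text
top [[435.77605299   0.         283.01068995]
 [  0.         435.77605299 206.09599332]
 [  0.           0.           1.        ]] -0.12908416539112258 [[-1.53354034e-02 -9.94332941e-01  1.05198991e-01  3.67080915e+02]
 [-9.99411931e-01  1.84702724e-02  2.88901549e-02 -1.17882740e+02]
 [-3.06694867e-02 -1.04694084e-01 -9.94031454e-01  1.23452208e+03]
 [ 0.00000000e+00  0.00000000e+00  0.00000000e+00  1.00000000e+00]]
side [[475.02275453   0.         278.31825154]
 [  0.         475.02275453 205.0619102 ]
 [  0.           0.           1.        ]] 0.0009167847885149194 [[-9.94618655e-01 -6.97797652e-02  7.65801288e-02  4.39776607e+02]
 [-1.02368604e-01  5.48119547e-01 -8.30111818e-01  8.66603544e+02]
 [ 1.59499423e-02 -8.33484101e-01 -5.52313184e-01  7.23183639e+02]
 [ 0.00000000e+00  0.00000000e+00  0.00000000e+00  1.00000000e+00]]
{'t': 0.1, 'joints': array([ 1.17139856e+00,  4.91487684e-01,  1.55936443e+00, -4.06041502e-05,
        1.09170905e+00, -1.05565825e-01]), 'qvel': array([ 2.98541602e-04,  1.29939232e-04, -5.82174849e-04, -6.16950236e-04,
        2.72542482e-04, -3.25671133e-05]), 'tau': array([ 3.50026727e-03, -6.13624835e+01, -2.58608401e+01,  6.94504939e-02,
        4.69897001e-02, -2.03290023e-05]), 'eef_pos': array([180.90678857, 598.04900053, 233.13567326]), 'tcp_rot': array([-3.14062574e+00, -6.62377756e-05,  2.84777942e+00]), 'ft_force': array([ 0.41529722, -0.26152769, -0.33436869]), 'moment': array([ 0.05518471, -0.00541408, -0.00773195]), 'grip_force': 0.0, 'opening': 0.9987496984205964}
```

View pics/top0.png

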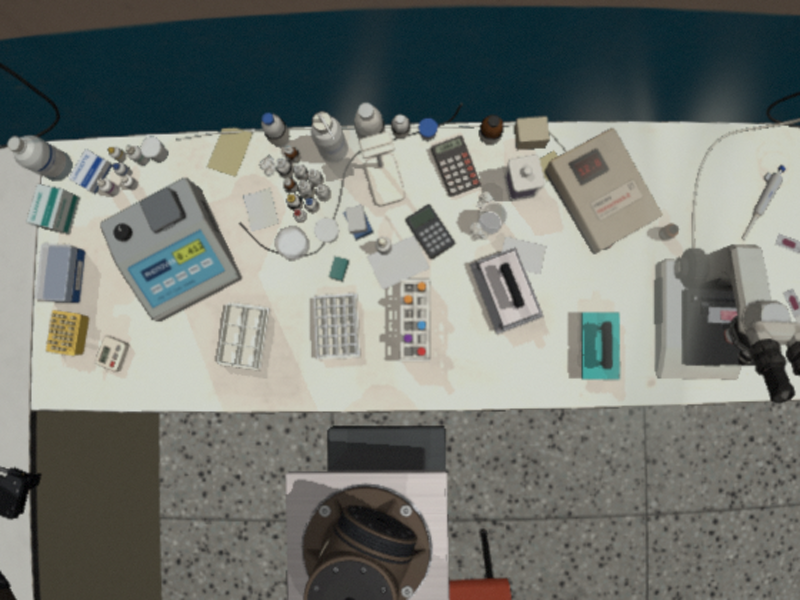

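View pics/side0.png

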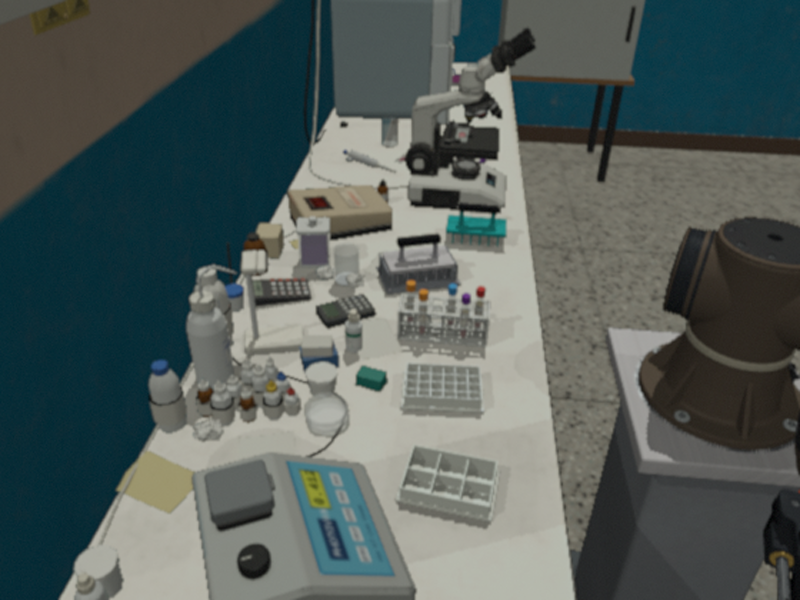

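The top view shows the target plate (4×6 wells) at about (335,325), the rack at (408,320), the replicator in its tilted stand at (505,290), and the turquoise decoy at (600,345). I'll enlarge the plate and the replicator.

```bash
python3 - <<'E'
import cv2,pickle,numpy as np
d=pickle.load(open("c0.pkl","rb"))
def crop(n,c0,r0,w,h,s):
    im=cv2.resize(d[n]["img"][r0:r0+h,c0:c0+w],None,fx=s,fy=s,interpolation=cv2.INTER_CUBIC)
    for k in range(0,w,10):
        cv2.line(im,(k*s,0),(k*s,5 if k%50 else 12),(0,0,255),1)
        if k%20==0: cv2.putText(im,str(c0+k),(k*s,20),0,.35,(0,0,255),1)
    for k in range(0,h,10):
        cv2.line(im,(0,k*s),(5,k*s),(0,0,255),1)
        if k%20==0 and k: cv2.putText(im,str(r0+k),(6,k*s+4),0,.35,(0,0,255),1)
    return im
cv2.imwrite("pics/a.png",np.hstack([crop("top",210,195,50,65,8),crop("top",325,165,50,65,8)]))
cv2.imwrite("pics/b.png",np.hstack([crop("side",275,245,70,50,5),crop("side",260,155,70,50,5)]))
E
```

```text
(no output)
```

View pics/a.png

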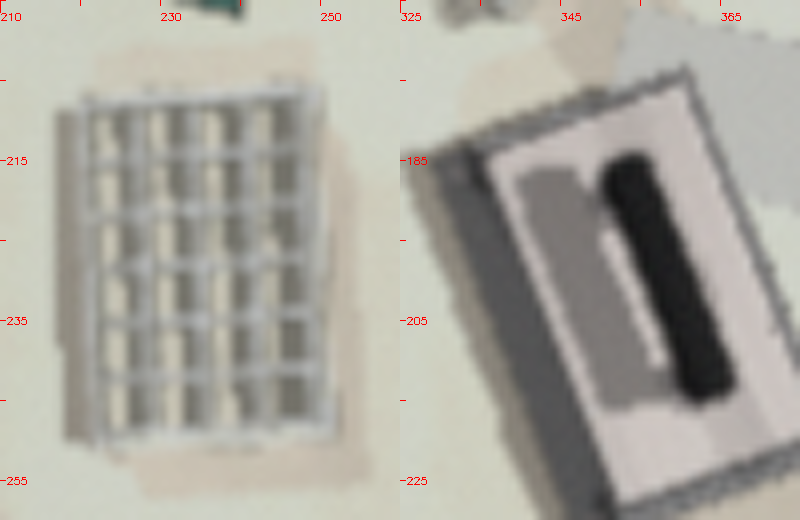

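View pics/b.png

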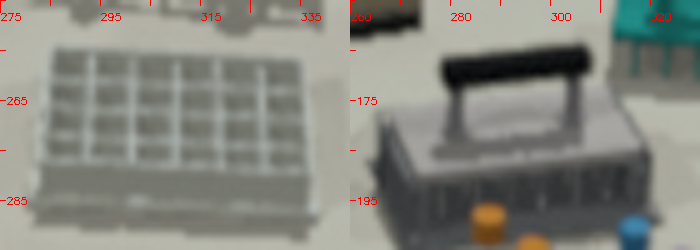

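The crops show the target plate's rim corners in the top view at crop (84,97), (322,88), (335,438) and (95,447). In the side view they are at (55,48), (300,60), (308,172) and (45,163). The handle bar's ends are at (628,165) to (708,392) in the top crop and (443,72) to (590,60) in the side crop.

```bash
cat > h.py <<'E'
import numpy as np
from scipy.optimize import least_squares
def proj(c,P):
    P=np.atleast_2d(P); T=c["pose"]; q=(P-T[:3,3])@T[:3,:3]; s=q[:,:2]/q[:,2:]
    s=s*(1+c["k1"]*(s**2).sum(1,keepdims=True)); return s@c["K"][:2,:2].T+c["K"][:2,2]
def back(c,px,z):  # pixels -> world points at height z
    return np.array([(lambda r:[*r.x,z])(least_squares(lambda v:(proj(c,[*v,z])-p).ravel(),[600,0])) for p in np.atleast_2d(px)])[:, :3]
def tri(cs,ps):
    r=least_squares(lambda v:np.concatenate([(proj(c,v)-p).ravel() for c,p in zip(cs,ps)]),[600,0,50]); return r.x,r.fun
E
python3 - <<'E'
import pickle,numpy as np
from h import *
d=pickle.load(open("c0.pkl","rb")); t,s=d["top"],d["side"]
P=lambda a,c,r,k:np.array(a,float)/k+[c-.5,r-.5]
pt=P([(84,97),(322,88),(335,438),(95,447)],210,195,8)
ps=P([(55,48),(300,60),(308,172),(45,163)],275,245,5)
for n,c,p in(("top",t,pt),("side",s,ps)):
    w=back(c,p,26); print(n,w.round(1).tolist(),"ctr",w.mean(0).round(1))
    for i in range(4): e=w[(i+1)%4]-w[i]; print(np.linalg.norm(e).round(1),np.degrees(np.arctan2(e[1],e[0])).round(1))
# top far-left=TL ; side: left=far(x big), top=right(y small)
pm=pt.mean(0); print("tri plate",tri([t,s],[pt.mean(0),ps.mean(0)]))
ht=P([(628-400,165),(708-400,392)],325,165,8); hs=P([(443-350,72),(590-350,60)],260,155,5)
for i in(0,1): print("tri bar end",tri([t,s],[ht[i],hs[i]]))
for n,c,p in(("top",t,ht),("side",s,hs)):
    w=back(c,p,78); e=w[1]-w[0]; print(n,w.mean(0),np.linalg.norm(e),np.degrees(np.arctan2(e[1],e[0])))
w=back(t,P([(90,165),(215,500)],325,165,8),36);e=w[1]-w[0];print("block edge",w,np.linalg.norm(e),np.degrees(np.arctan2(e[1],e[0])))
E
```

```text
top [[496.8, 94.4, 26.0], [498.4, 10.3, 26.0], [376.3, 6.8, 26.0], [374.3, 90.7, 26.0]] ctr [436.4  50.6  26. ]
84.0 -88.9
122.1 -178.4
83.9 91.4
122.6 1.7
side [[499.1, 19.8, 26.0], [386.9, 14.7, 26.0], [383.1, 90.0, 26.0], [496.4, 97.9, 26.0]] ctr [441.4  55.6  26. ]
112.4 -177.4
75.4 92.9
113.6 4.0
78.2 -88.0
tri plate (array([439.40795846,  51.01770526,  20.90698182]), array([ 0.03215645, -1.04967266,  0.82937958,  0.11690501]))
tri bar end (array([ 544.37657402, -271.95268319,   84.28155604]), array([-0.0248034 , -1.05052298,  1.0638612 ,  0.20833659]))
tri bar end (array([ 466.35224466, -295.959206  ,   84.71002542]), array([ 0.00366377, -0.45913857,  0.47527271,  0.0767421 ]))
top [ 504.10119594 -284.8552578    78.        ] 80.50970988608327 -162.51927767796886
side [ 508.21850291 -296.1920339    78.        ] 84.12543067737636 -163.0612899560221
block edge [[ 549.74441558 -230.43028934   36.        ]
 [ 432.64749634 -270.17038877   36.        ]] 123.65663750331353 -161.25392621030667
```

```bash
cat >> h.py <<'E'
def go(x,y,z,yaw):  # world target, yaw deg -> shift in the present tool axes, turn
    from cell import env
    from scipy.spatial.transform import Rotation as R
    s=env.state(); r=R.from_euler("xyz",s["tcp_rot"]); 
    t=(np.degrees(s["tcp_rot"][2])-yaw+180)%360-180
    print("t",round(s["t"],2),"pos",s["eef_pos"].round(1),"rot",np.degrees(s["tcp_rot"]).round(2),"F",s["ft_force"].round(1),"grip",round(s["grip_force"],1),round(s["opening"]*95.1,1),"->",r.inv().apply(np.array([x,y,z])-s["eef_pos"]).round(1),"turn",round(t,1))
E
python3 -c "
from h import *
go(420,300,235,93)"
```

```text
t 0.1 pos [180.9 598.  233.1] rot [-179.94   -0.    163.17] F [ 0.4 -0.3 -0.3] grip 0.0 95.0 -> [-315.2 -216.    -1.7] turn 70.2
```

```bash
python3 -m crank '[[-315,-216,-2,70,95],[-315,-216,-2,70,95],[-315,-216,-2,70,95],[-315,-216,-2,70,95],[-315,-216,-2,70,95],[-315,-216,-2,70,95],[-315,-216,-2,70,95],[-315,-216,-2,70,95],[-315,-216,-2,70,95],[-315,-216,-2,70,95]]'; python3 -c "
from h import *
go(520,-60,235,22)"
```

```text
t: 0.93
eef_pos: [422.8, 296.3, 235.5]
tcp_rot: [3.141, 0.001, 1.616]
ft_force: [0.0, 1.1, 0.2]
opening: 0.995
grip_force: 0.0
t 0.93 pos [422.8 296.3 235.5] rot [1.7998e+02 4.0000e-02 9.2580e+01] F [0.  1.1 0.2] grip 0.0 94.7 -> [-360.4   81.     0.8] turn 70.6
```

```bash
python3 -m crank '[[-360,81,0,70,95],[-360,81,0,70,95],[-360,81,0,70,95],[-360,81,0,70,95],[-360,81,0,70,95],[-360,81,0,70,95],[-360,81,0,70,95],[-360,81,0,70,95],[-360,81,0,70,95],[-360,81,0,70,95]]'; python3 -c "
from h import *
go(505,-285,200,18)"
```

```text
t: 1.77
eef_pos: [522.1, -59.9, 235.2]
tcp_rot: [3.141, -0.0, 0.394]
ft_force: [-0.0, 0.5, -0.6]
opening: 0.999
grip_force: 0.0
t 1.77 pos [522.1 -59.9 235.2] rot [ 1.7994e+02 -1.0000e-02  2.2550e+01] F [-0.   0.5 -0.6] grip 0.0 95.0 -> [-102.1  201.4   35.4] turn 4.6
```

```bash
python3 -m crank '[[-102,201,35,4.6,95],[-102,201,35,4.6,95],[-102,201,35,4.6,95],[-102,201,35,4.6,95],[-102,201,35,4.6,95],[-102,201,35,4.6,95],[-102,201,85,4.6,95],[-102,201,85,4.6,95],[-102,201,85,4.6,95],[-102,201,85,4.6,95]]'; python3 - <<'E'
from h import *
from cell import env
import cv2,pickle
go(505,-285,84,18)
d={n:env.read_camera(n) for n in("top","side")}; pickle.dump(d,open("c1.pkl","wb"))
a=cv2.resize(d["top"]["img"][155:245,310:390],None,fx=5,fy=5,interpolation=2); b=cv2.resize(d["side"]["img"][125:215,250:330],None,fx=5,fy=5,interpolation=2)
cv2.imwrite("pics/c.png",np.hstack([a,b]))
for n in d: print(n,proj(d[n],env.state()["eef_pos"]),proj(d[n],env.state()["eef_pos"]+[0,0,-19]))
E
```

```text
t: 2.6
eef_pos: [506.1, -279.0, 150.9]
tcp_rot: [-3.14, 0.001, 0.325]
ft_force: [0.0, -0.3, 0.6]
opening: 0.999
grip_force: 0.0
t 2.6 pos [ 506.1 -279.   150.9] rot [-1.7993e+02  4.0000e-02  1.8600e+01] F [ 0.  -0.3  0.6] grip 0.0 95.0 -> [-2.9  5.4 66.8] turn 0.6
top [[359.84433594 194.70635889]] [[358.76955647 195.68104009]]
side [[293.86001016 146.51702894]] [[293.62048706 152.86349884]]
```

View pics/c.png

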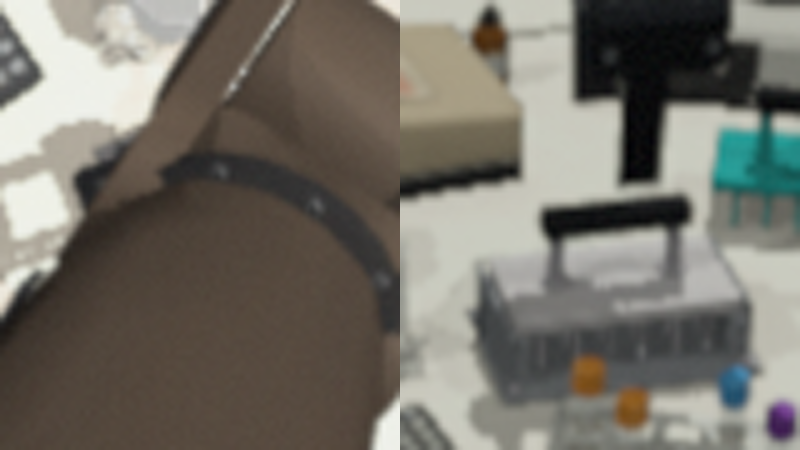

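The side view shows the near fingertip centred at (298.2,161) and the bar's ends at about (278.9,168.9) and (307.7,166.6). I'll compare the fingertip with its projection to correct for the calibration offset.

```bash
python3 - <<'E'
from h import *
import pickle
from scipy.spatial.transform import Rotation as R
from cell import env
s=env.state(); d=pickle.load(open("c1.pkl","rb"))["side"]
r=R.from_euler("xyz",s["tcp_rot"])
p=s["eef_pos"]+r.apply([[0,-47.5,19],[0,-59.5,19],[10,-53,19],[-10,-53,19]]); print(proj(d,p).round(1))
c=np.array([505,-285,84.]);y=np.radians(18);u=np.array([np.cos(y),np.sin(y),0])
print(proj(d,[c,c+44*u,c-44*u]).round(1)); go(505,-285,84,18)
E
```

```text
[[298.1 161.1]
 [299.3 163.3]
 [294.9 162.4]
 [302.3 161.7]]
[[293.8 167.8]
 [278.2 169.2]
 [309.2 166.4]]
t 2.7 pos [ 506.7 -279.2  152.1] rot [ 1.7993e+02 -6.0000e-02  1.8640e+01] F [ 0.2  0.4 -0.1] grip 0.0 95.0 -> [-3.6  4.9 68.1] turn 0.6
```

```bash
python3 -m crank '[[-3,5,15,0.6,95],[-3,5,30,0.6,95],[-3,5,42,0.6,95],[-3,5,54,0.6,95],[-3,5,62,0.6,95],[-3,5,67,0.6,95],[-3,5,67,0.6,95]]'; python3 - <<'E'
from h import *
from cell import env
import cv2,pickle
go(505,-285,84,18)
d={n:env.read_camera(n) for n in("side",)}
b=cv2.resize(d["side"]["img"][125:215,250:330],None,fx=6,fy=6,interpolation=2)
cv2.imwrite("pics/d.png",b)
E
```

```text
t: 3.28
eef_pos: [504.9, -285.0, 83.6]
tcp_rot: [-3.141, 0.0, 0.314]
ft_force: [0.2, -0.5, -0.7]
opening: 0.997
grip_force: 0.0
t 3.28 pos [ 504.9 -285.    83.6] rot [-179.99    0.     18.  ] F [ 0.2 -0.5 -0.7] grip 0.0 94.9 -> [ 0.1  0.  -0.4] turn 0.0
```

View pics/d.png

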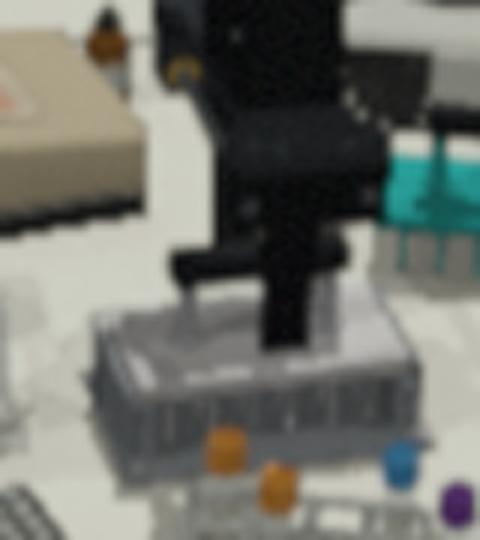

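The near finger stands in front of the bar, about midway between the posts. I'll close the gripper.

```bash
python3 -m crank '[[0,0,0,0,60],[0,0,0,0,40],[0,0,0,0,25],[0,0,0,0,10],[0,0,0,0,0],[0,0,0,0,0],[0,0,0,0,0],[0,0,0,0,0],[0,0,0,0,0],[0,0,0,0,0]]'; python3 -c "
from h import *
go(505,-285,84,18)"
```

```text
t: 4.17
eef_pos: [504.7, -285.3, 83.6]
tcp_rot: [-3.141, 0.0, 0.314]
ft_force: [-0.4, 0.4, -0.2]
opening: 0.355
grip_force: 0.0
t 4.17 pos [ 504.7 -285.3   83.6] rot [-179.99    0.     17.97] F [-0.4  0.4 -0.2] grip 0.0 33.8 -> [ 0.4 -0.2 -0.4] turn -0.0
```

```bash
python3 -m crank '[[0,0,0,0,0],[0,0,0,0,0],[0,0,0,0,0],[0,0,0,0,0],[0,0,0,0,0],[0,0,0,0,0]]'; python3 -c "
from h import *
go(505,-285,84,18)"
```

```text
t: 4.67
eef_pos: [504.7, -285.2, 83.6]
tcp_rot: [-3.141, 0.0, 0.314]
ft_force: [-0.3, 1.4, 0.6]
opening: 0.188
grip_force: 30.0
t 4.67 pos [ 504.7 -285.2   83.6] rot [-179.98    0.     17.97] F [-0.3  1.4  0.6] grip 30.0 17.9 -> [ 0.4 -0.1 -0.4] turn -0.0
```

```bash
python3 -m crank '[[0,0,-4,0,0],[0,0,-10,0,0],[0,0,-18,0,0],[0,0,-28,0,0],[0,0,-42,0,0],[0,0,-58,0,0],[0,0,-75,0,0],[0,0,-92,0,0],[0,0,-108,0,0],[0,0,-120,0,0]]';python3 -m crank '[[0,0,-8,0,0],[0,0,-12,0,0],[0,0,-14,0,0],[0,0,-14,0,0]]'; python3 -c "
from h import *
go(475,-130,218,9)
go(437,51,218,2)"
```

```text
t: 5.5
eef_pos: [504.9, -285.4, 206.1]
tcp_rot: [3.14, -0.001, 0.314]
ft_force: [0.8, 0.2, -2.5]
opening: 0.185
grip_force: 30.0
t: 5.83
eef_pos: [504.7, -285.3, 217.7]
tcp_rot: [-3.141, -0.0, 0.314]
ft_force: [0.2, -0.3, -2.8]
opening: 0.191
grip_force: 30.0
t 5.83 pos [ 504.7 -285.3  217.7] rot [-179.99   -0.     17.97] F [ 0.2 -0.3 -2.8] grip 30.0 18.1 -> [  19.7 -156.8   -0.3] turn 9.0
t 5.83 pos [ 504.7 -285.3  217.7] rot [-179.99   -0.     17.97] F [ 0.2 -0.3 -2.8] grip 30.0 18.1 -> [ 3.940e+01 -3.407e+02 -3.000e-01] turn 16.0
```

Lifted cleanly; the 2.8 N load fits the replicator's weight. Next I'll carry it over the rack.

```bash
python3 -m crank '[[1,-6,0,0.3,0],[2,-18,0,1,0],[4,-36,0,2,0],[7,-58,0,3,0],[10,-84,0,4,0],[13,-112,0,5.3,0],[16,-140,0,6.6,0],[19,-168,0,8,0],[23,-196,0,9.3,0],[26,-224,0,10.6,0]]'; python3 -c "
from h import *
go(437,51,218,2)"
```

```text
t: 6.67
eef_pos: [459.5, -62.6, 217.1]
tcp_rot: [-3.141, 0.001, 0.127]
ft_force: [1.0, 0.2, -3.4]
opening: 0.189
grip_force: 30.0
t 6.67 pos [459.5 -62.6 217.1] rot [-1.7997e+02  5.0000e-02  7.2800e+00] F [ 1.   0.2 -3.4] grip 30.0 18.0 -> [  -8.  -115.6   -0.8] turn 5.3
```

```bash
python3 -m crank '[[-2,-26,0,1.2,0],[-4,-50,0,2.4,0],[-5,-70,0,3.4,0],[-6,-87,0,4.2,0],[-7,-100,0,4.8,0],[-8,-109,0,5.2,0],[-8,-114,0,5.3,0],[-8,-115,0,5.3,0],[-8,-115,0,5.3,0],[-8,-115,0,5.3,0]]'; python3 - <<'E'
from h import *
from cell import env
import cv2,pickle
go(437,51,145,2)
d={n:env.read_camera(n) for n in("top","side")}; pickle.dump(d,open("c2.pkl","wb"))
a=cv2.resize(d["top"]["img"][190:270,200:265],None,fx=6,fy=6,interpolation=2); b=cv2.resize(d["side"]["img"][215:295,270:335],None,fx=6,fy=6,interpolation=2)
cv2.imwrite("pics/e.png",np.hstack([a,b]))
E
```

```text
t: 7.5
eef_pos: [437.7, 48.5, 217.5]
tcp_rot: [-3.142, 0.0, 0.036]
ft_force: [-0.3, 0.0, -3.5]
opening: 0.185
grip_force: 30.0
t 7.5 pos [437.7  48.5 217.5] rot [-1.80e+02  1.00e-02  2.06e+00] F [-0.3  0.  -3.5] grip 30.0 17.6 -> [-0.6 -2.5 72.5] turn 0.1
```

View pics/e.png

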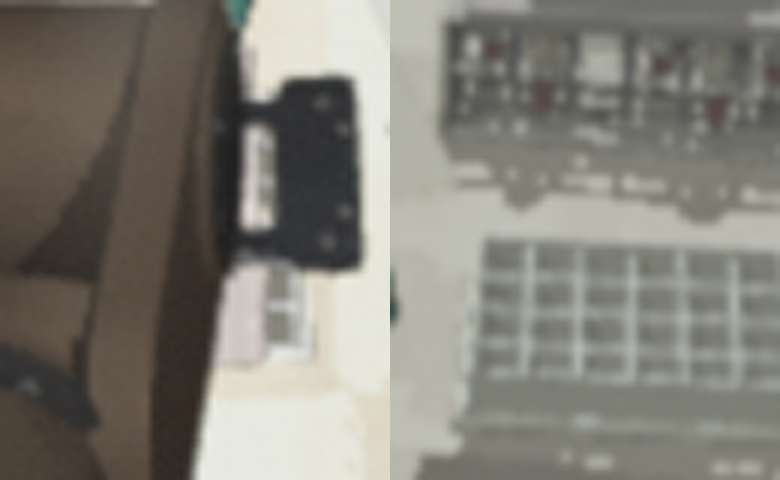

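The arm hides the plate from the top camera here, but the side view shows the well grid clearly. I'll fit the plate's wall grid numerically in the side pictures and check it against the first top picture.

```bash
cat >> h.py <<'E'
def grid(p,z=26,n=41):
    x,y,a=p; c,s=np.cos(a),np.sin(a); w=lambda u,v:np.stack([x+c*u-s*v,y+s*u+c*v,np.full_like(u,z)],1)
    # here u along the 6 wells (world ~x), v along the 4
    L=[];M=[]
    for k in range(-2,3): t=np.linspace(-56,56,n); L.append(w(np.full(n,k*19.3),np.linspace(-36,36,n)))
    for k in(-1,0,1): L.append(w(np.linspace(-55,55,2*n),np.full(2*n,k*19.3)))
    for k in range(-3,3): M.append(w(np.full(n,(k+.5)*19.3),np.linspace(-36,36,n)))
    return np.vstack(L),np.vstack(M)
def gridlines(p): return np.vstack(grid(p)[0])
E
python3 - <<'E'
from h import *
import pickle,cv2
from scipy.ndimage import map_coordinates
from scipy.optimize import minimize
def fit(c,p0):
    g=c["img"].mean(2).astype(float); g=g-cv2.GaussianBlur(g,(0,0),4)
    def f(p):
        L,M=grid(p); smp=lambda P:map_coordinates(g,proj(c,P).T[::-1],order=3).mean()
        return -smp(L)
    best=min((minimize(f,[p0[0]+i,p0[1]+j,p0[2]],method="Nelder-Mead",options=dict(xatol=.02,fatol=1e-4,initial_simplex=np.array([p0[0]+i,p0[1]+j,p0[2]])+[[0,0,0],[3,0,0],[0,3,0],[0,0,.03]])) for i in(-6,-3,0,3,6) for j in(-6,-3,0,3,6)),key=lambda r:r.fun)
    return best.x.round(3),np.degrees(best.x[2]).round(2),best.fun
for f,n in(("c0","side"),("c2","side"),("c0","top")):
    print(f,n,fit(pickle.load(open(f+".pkl","rb"))[n],[437,51,.03]))
c=pickle.load(open("c2.pkl","rb"))["side"]
E
```

```text
c0 side (array([4.41609e+02, 5.86120e+01, 4.50000e-02]), np.float64(2.57), np.float64(-15.223314687494057))
c2 side (array([4.41644e+02, 5.85920e+01, 4.30000e-02]), np.float64(2.49), np.float64(-15.672165671205173))
c0 top (array([4.3828e+02, 4.7413e+01, 4.5000e-02]), np.float64(2.56), np.float64(-12.092637160664323))
```

```bash
python3 -m crank '[[0,-1,8,-0.2,0],[0,-3,20,-0.4,0],[0,-4,34,-0.5,0],[0,-5,48,-0.5,0],[0,-5,60,-0.5,0],[0,-5,70,-0.5,0],[0,-5,76,-0.5,0],[0,-5,77,-0.5,0],[0,-5,77,-0.5,0]]'; python3 - <<'E'
from h import *
from cell import env
import cv2,pickle
go(438,53,140,2.5)
d={n:env.read_camera(n) for n in("side",)}; d["tcp"]=env.state()["eef_pos"]; pickle.dump(d,open("c3.pkl","wb"))
c=d["side"]
s=10; r0,c0=235,270
a=cv2.resize(c["img"][r0:r0+60,c0:c0+75],None,fx=s,fy=s,interpolation=2)
for k in range(0,75,5): cv2.line(a,(k*s,0),(k*s,6 if k%10 else 14),(0,0,255),1); k%10 or cv2.putText(a,str(c0+k),(k*s,26),0,.4,(0,0,255),1)
for k in range(5,60,5): cv2.line(a,(0,k*s),(6 if k%10 else 14,k*s),(0,0,255),1); k%10 or cv2.putText(a,str(r0+k),(15,k*s+4),0,.4,(0,0,255),1)
for p in proj(c,grid([441.6,58.6,.044],n=12)[0]): cv2.circle(a,tuple(((p-[c0,r0]+.5)*s).astype(int)),1,(0,255,0),-1)
cv2.imwrite("pics/f.png",a)
E
```

```text
t: 8.35
eef_pos: [437.5, 53.7, 140.3]
tcp_rot: [-3.141, 0.001, 0.045]
ft_force: [-0.1, 0.1, -2.6]
opening: 0.187
grip_force: 30.0
t 8.35 pos [437.5  53.7 140.3] rot [-1.7999e+02  4.0000e-02  2.5500e+00] F [-0.1  0.1 -2.6] grip 30.0 17.8 -> [0.5 0.7 0.3] turn 0.1
```

View pics/f.png

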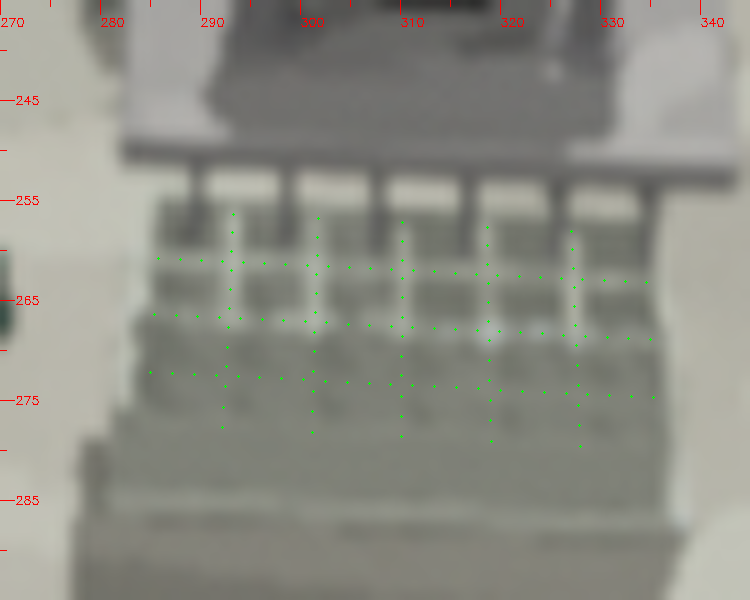

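The six near-row pins hang at columns 289.7, 299, 307.7, 316.8, 325.8 and 334.8. The block's front bottom edge runs from (282.2,251.5) to (343.7,254). The green grid lies on the walls. Next I'll compare the model's projected pins with these readings.

```bash
python3 - <<'E'
from h import *
import pickle,cv2
d=pickle.load(open("c3.pkl","rb")); c=d["side"]; T=d["tcp"]; print(T)
a=np.radians(2.55); R2=lambda u,v,z:np.array([T[0]+np.cos(a)*u-np.sin(a)*v,T[1]+np.sin(a)*u+np.cos(a)*v,z])
zt=T[2]-73.6
print("tips",[proj(c,R2(k*19.3,28.95,zt))[0].round(1).tolist() for k in(2.5,1.5,.5,-.5,-1.5,-2.5)])
print("mid-pin",[proj(c,R2(k*19.3,28.95,zt+20))[0].round(1).tolist() for k in(2.5,1.5,.5,-.5,-1.5,-2.5)])
for z in(26,36): print("block edge",z,[proj(c,R2(u,37,zt+z))[0].round(1).tolist() for u in(65,-65)])
g=c["img"].mean(2)
for col in (286,304,312,322,330): print(col,g[244:264,col].round().astype(int))
for row in (256,257,259): print(row,g[row,284:340].round().astype(int))
for col in (290,299,308,317,326,335): print(col,g[250:266,col].round().astype(int))
E
```

```text
[437.67119707  53.72413279 140.72523729]
tips [[290.0, 259.0], [299.1, 259.4], [308.1, 259.9], [317.2, 260.3], [326.2, 260.8], [335.3, 261.2]]
mid-pin [[290.3, 251.7], [299.4, 252.1], [308.6, 252.6], [317.7, 253.0], [326.9, 253.5], [336.1, 253.9]]
block edge 26 [[282.2, 251.5], [344.6, 254.6]]
block edge 36 [[282.3, 247.7], [345.0, 250.8]]
286 [167 172 173 172 157 124 108 133 169 181 164 135 124 119 116 126 142 140
 120 110]
304 [113 111 110 111 113 112 106 109 139 169 178 161 132 121 119 116 125 137
 134 125]
312 [113 114 110 111 111 118 115 107 125 161 179 161 125 112 112 113 117 131
 133 118]
322 [113 114 112 112 113 118 117 107 111 143 166 164 142 118 112 113 114 126
 133 125]
330 [116 116 115 117 131 154 154 125 107 122 154 171 159 125 112 113 111 119
 141 145]
256 [184 158 124 116 111  98 103 123 143 158 135 124 126 118 103 109 132 143
 140 134 132 132 124 103 101 120 126 125 125 127 132 125 102 115 144 145
 142 142 142 143 136 108 114 143 150 152 159 158 156 144 113 120 155 170
 173 172]
257 [182 151 119 110 102  97 107 124 150 167 135 117 120 113  99 105 133 148
 136 123 121 122 117 100  99 118 129 116 112 114 115 110  99 118 146 133
 120 118 118 120 115 103 108 122 122 124 125 126 125 119 107 125 163 172
 173 171]
259 [181 149 126 116 108 110 117 128 148 162 134 120 119 113 108 118 137 150
 138 119 116 121 116 102 107 131 149 125 113 113 111 108 102 123 152 136
 117 111 113 112 108 105 129 150 125 113 113 112 112 105 105 137 169 174
 171 172]
290 [105 106 129 145 136 111 103 107 110 117 143 149 132 123 123 130]
299 [105 106 123 138 135 122 109 105 108 118 137 145 134 127 126 132]
308 [113 105 108 125 134 122 101  99 103 107 118 133 134 120 120 129]
317 [117 106 102 111 123 120 115 118 124 123 125 138 143 130 124 123]
326 [126 113 102  99 107 117 114 108 121 129 130 135 147 150 144 141]
335 [163 134 108  97 102 113 120 125 132 137 141 145 150 150 148 144]
```

The side fit and the top reading of the plate disagree by about 8 mm in y. I'll check the top camera against the held block's visible corner, which is at crop e (265,362), and refit with z free.

```bash
python3 - <<'E'
from h import *
import pickle
c0=pickle.load(open("c0.pkl","rb")); c2=pickle.load(open("c2.pkl","rb"));t=c2["top"]
T=np.array([437.7,48.5,217.5]);a=np.radians(2.06);zt=T[2]-73.6
R2=lambda u,v,z:np.array([T[0]+np.cos(a)*u-np.sin(a)*v,T[1]+np.sin(a)*u+np.cos(a)*v,z])
for z in(36,26): print("block corner",proj(t,R2(-65,-37,zt+z)),proj(t,R2(-40,-37,zt+z)))
print("seen",265/6+199.5,362/6+189.5)
b,g,r=[t["img"][...,k].astype(int) for k in range(3)]
for row in(240,244,247): print(row,(r-b)[row,232:260],g[row,232:260])
print(g[240:258,240])
# plate, top c0: profile along internal mid-well lines, perpendicular walls
g0=c0["top"]["img"].mean(2)
from scipy.ndimage import map_coordinates
for nm,cc in(("top",c0["top"]),("side",c0["side"])):
  gg=cc["img"].mean(2)
  for y0 in(51,):
    A=2.5*np.pi/180; v=np.arange(-60,62,2.); out=[]
    for k in np.arange(-2.5,3):
      P=np.stack([438.5+np.cos(A)*k*19.3-np.sin(A)*v,y0+np.sin(A)*k*19.3+np.cos(A)*v,0*v+26],1); out.append(map_coordinates(gg,proj(cc,P).T[::-1],order=1))
    print(nm,[(int(p),int(q)) for p,q in zip(v,np.mean(out,0))])
E
```

```text
block corner [[243.8781067  249.79206985]] [[243.42807052 239.47302006]]
block corner [[244.36866144 249.81274241]] [[243.92179894 239.58977164]]
seen 243.66666666666666 249.83333333333334
240 [12 13 14 12 11 12 12 11 12 12 12 11  7  4  3  4  0  3 10 13 22 23 23 18
 12 13 13 13] [ 44  45  43  50  98 160 196 198 199 200 198 180 165 172 174 178 198 196
 197 221 216 214 217 223 230 230 231 231]
244 [13 13 14 11 11 12 13 12 11 11 13 12 11 11 12 10  8  5  8 12 21 25 23 18
 12 11 12 11] [ 45  46  46  69 143 198 200 200 200 206 205 180 143 135 134 138 160 175
 198 212 196 212 217 223 229 231 231 232]
247 [13 14 10 11 12 13 12 11 11 11 12 11  7  5  3  3  2  3  0  4 20 25 24 19
 13 13 12 12] [ 45  41  51 101 166 201 201 198 199 202 201 191 175 180 181 182 187 187
 200 206 188 212 214 222 229 229 230 230]
[199 199 200 200 200 199 199 199 199 197 185 197 220 222 220 222 225 231]
top [(-60, 201), (-58, 201), (-56, 200), (-54, 197), (-52, 192), (-50, 188), (-48, 185), (-46, 184), (-44, 177), (-42, 176), (-40, 168), (-38, 163), (-36, 155), (-34, 145), (-32, 128), (-30, 115), (-28, 113), (-26, 119)
[... 475 characters left out ...]
)]
side [(-60, 136), (-58, 144), (-56, 150), (-54, 157), (-52, 162), (-50, 167), (-48, 171), (-46, 174), (-44, 175), (-42, 175), (-40, 174), (-38, 170), (-36, 161), (-34, 148), (-32, 132), (-30, 122), (-28, 116), (-26, 115), (-24, 115), (-22, 114), (-20, 115), (-18, 118), (-16, 125), (-14, 132), (-12, 135), (-10, 132), (-8, 124), (-6, 118), (-4, 115), (-2, 114), (0, 116), (2, 121), (4, 129), (6, 135), (8, 135), (10, 130), (12, 122), (14, 117), (16, 114), (18, 115), (20, 118), (22, 124), (24, 132), (26, 136), (28, 133), (30, 125), (32, 119), (34, 117), (36, 120), (38, 129), (40, 138), (42, 140), (44, 134), (46, 124), (48, 117), (50, 115), (52, 115), (54, 115), (56, 116), (58, 116), (60, 118)]
```

The held block's corner projects within 0.2 px of where the top camera shows it, so the top camera is accurate. The side view's inner walls fit if they are recessed about 3 mm below the outer rim. I'll pin down the rim edges in the top picture.

```bash
python3 - <<'E'
from h import *
import pickle
from scipy.ndimage import map_coordinates
c0=pickle.load(open("c0.pkl","rb"))
A=2.5*np.pi/180
def prof(cc,us,v,z,x0=438.7,y0=52.5):
    gg=cc["img"].mean(2)
    return np.mean([map_coordinates(gg,proj(cc,np.stack([x0+np.cos(A)*u-np.sin(A)*v,y0+np.sin(A)*u+np.cos(A)*v,0*v+z],1)).T[::-1],order=1) for u in us],0)
v=np.arange(-54,56,1.5)
t=c0["top"]
p=prof(t,np.arange(-2,3)*19.3,v,26)   # along wall tops: bright rims, constant walls
print("top along x-walls",[(float(a),int(b)) for a,b in zip(v,p)])
u=np.arange(-72,74,2.)
for nm in("top","side"):
    gg=c0[nm]["img"].mean(2); o=[]
    for w in(np.arange(-1.5,2)*19.3): o.append(map_coordinates(gg,proj(c0[nm],np.stack([438.7+np.cos(A)*u-np.sin(A)*w,52.5+np.sin(A)*u+np.cos(A)*w,0*u+26],1)).T[::-1],order=1))
    print(nm,"along x",[(int(a),int(b)) for a,b in zip(u,np.mean(o,0))])
print("right rim (e) at z26",back(t,[[251.7,247],[250.8,247]],26))
E
```

```text
top along x-walls [(-54.0, 192), (-52.5, 188), (-51.0, 185), (-49.5, 183), (-48.0, 182), (-46.5, 180), (-45.0, 178), (-43.5, 178), (-42.0, 172), (-40.5, 166), (-39.0, 163), (-37.5, 161), (-36.0, 159), (-34.5, 156), (-33.0, 149), (-31.5, 145), (-30.0, 143), (-28.5, 143), (-27.0, 147), (-25.5, 156), (-24.0, 162), (-22.5, 165), (-21.0, 167), (-19.5, 168), (-18.0, 167), (-16.5, 163), (-15.0, 155), (-13.5, 146), (-12.0, 143), (-10.5, 144), (-9.0, 154), (-7.5, 167), (-6.0, 175), (-4.5, 177), (-3.0, 172), (-1.5, 168), (0.0, 168), (1.5, 167), (3.0, 162), (4.5, 155), (6.0, 149), (7.5, 149), (9.0, 156), (10.5, 167), (12.0, 175), (13.5, 176), (15.0, 172), (16.5, 164), (18.0, 161), (19.5, 164), (21.0, 162), (22.5, 156), (24.0, 150), (25.5, 145), (27.0, 146), (28.5, 156), (30.0, 164), (31.5, 170), (33.0, 169), (34.5, 163), (36.0, 155), (37.5, 152), (39.0, 159), (40.5, 163), (42.0, 158), (43.5, 150), (45.0, 144), (46.5, 140), (48.0, 141), (49.5, 146), (51.0, 162), (52.5, 180), (54.0, 192), (55.5, 199)]
top along x [(-72, 192), (-70, 191), (-68, 188), (-66, 188), (-64, 191), (-62, 190), (-60, 182),
[... 996 characters left out ...]
43), (-32, 130), (-30, 122), (-28, 122), (-26, 123), (-24, 122), (-22, 121), (-20, 124), (-18, 138), (-16, 146), (-14, 139), (-12, 128), (-10, 123), (-8, 122), (-6, 123), (-4, 123), (-2, 121), (0, 128), (2, 146), (4, 145), (6, 133), (8, 124), (10, 122), (12, 121), (14, 121), (16, 120), (18, 121), (20, 133), (22, 150), (24, 145), (26, 132), (28, 125), (30, 123), (32, 123), (34, 122), (36, 122), (38, 128), (40, 144), (42, 152), (44, 138), (46, 125), (48, 123), (50, 122), (52, 121), (54, 117), (56, 116), (58, 125), (60, 148), (62, 164), (64, 171), (66, 170), (68, 171), (70, 173), (72, 173)]
right rim (e) at z26 [[382.52516384   5.86330304  26.        ]
 [382.56005097   8.36967822  26.        ]]
```

The plate comes out at x ≈ 438.6, y ≈ 52.5 and yaw ≈ 2.5°, with both cameras now agreeing. I'll descend to TCP z ≈ 110.

```bash
python3 -c "
from h import *
go(438.6,52.5,109.8,2.5)"
```

```text
t 8.4 pos [437.7  53.7 140.7] rot [-1.80e+02 -1.00e-02  2.56e+00] F [-0.1  0.5 -3.3] grip 30.0 17.8 -> [ 0.9  1.3 30.9] turn 0.1
```

```bash
python3 -m crank '[[0.5,0.6,3,0,0],[0.9,1.2,8,0,0],[0.9,1.2,14,0,0],[0.9,1.2,20,0,0],[0.9,1.2,25,0,0],[0.9,1.2,29,0,0],[0.9,1.2,31,0,0],[0.9,1.2,31,0,0],[0.9,1.2,31,0,0],[0.9,1.2,31,0,0]]'; python3 - <<'E'
from h import *
from cell import env
import cv2,pickle
go(438.6,52.5,109.8,2.5)
d={n:env.read_camera(n) for n in("side","top")}; d["tcp"]=env.state()["eef_pos"]; pickle.dump(d,open("c4.pkl","wb"))
a=cv2.resize(d["side"]["img"][235:295,275:350],None,fx=8,fy=8,interpolation=2)
cv2.imwrite("pics/g.png",a)
c=d["side"];T=d["tcp"];A=np.radians(2.5)
for k in(2.5,.5,-2.5): print([proj(c,T+[np.cos(A)*k*19.3-np.sin(A)*28.95,np.sin(A)*k*19.3+28.95*np.cos(A),z-73.6])[0].round(1).tolist() for z in(26,0)])
E
```

```text
t: 9.23
eef_pos: [438.6, 52.7, 109.7]
tcp_rot: [-3.142, -0.0, 0.045]
ft_force: [-0.5, 0.0, -3.4]
opening: 0.187
grip_force: 30.0
t 9.23 pos [438.6  52.7 109.7] rot [-1.80e+02 -2.00e-02  2.57e+00] F [-0.5  0.  -3.4] grip 30.0 17.8 -> [ 0.   0.2 -0.1] turn 0.1
[[289.6, 260.4], [289.2, 269.6]]
[[307.6, 261.3], [307.0, 270.5]]
[[334.7, 262.6], [333.7, 271.8]]
```

View pics/g.png

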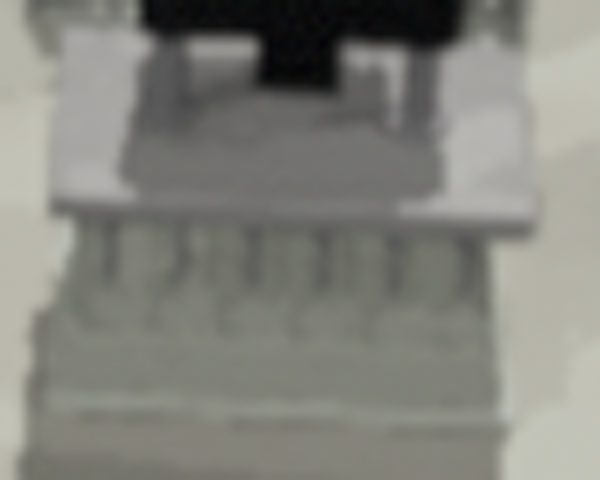

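In the side view, the six near-row pins at columns 288 to 333 line up with the near-row well centres to within about 0.3 px. Their tips are at row 271, which projects to row 274.3 at rim height against 274.6 for the well centres. I'll hold still and hand the job in.

```bash
python3 -m crank '[[0,0,0,0,0],[0,0,0,0,0],[0,0,0,0,0],[0,0,0,0,0]]'; python3 -c "
from cell import env
print(env.job_done())"
```

```text
t: 9.67
eef_pos: [438.5, 52.6, 109.7]
tcp_rot: [-3.142, -0.0, 0.045]
ft_force: [0.0, -0.1, -3.1]
opening: 0.187
grip_force: 30.0
the job is handed in; nothing more can be done
None
```

The job is handed in at 9.7 s: the replicator is held level and still over the matching plate, pins within about 1 mm of the well centres by my measurements (the judging result was not shown), tips about 1 cm above the rims, and no contact forces seen on the way.

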